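# Square an optical rail to the breadboard with a T-square

## Robot

A 7-joint arm with a two-finger parallel gripper is mounted at the origin on the work surface; the furniture and walls round the work are solid. World frame = base frame: x ahead of the robot, y to its left, z up, the work surface at z = 0. Lengths are in mm, angles in rad, forces in N, time in s.
With the tool pointing down it reaches from about 400 to 875 mm from the base axis. Payload 4.4 kg.
Tool frame: the origin (TCP) lies on the centre line of the jaws, within the pads' length; the fingertips stand 14 mm ahead of it and the grasp point (between the pads) lies 5 mm behind it (tips_ahead is the distance from the TCP to the fingertips, in mm); z points along the fingers, y is the line along which they close (so a half turn about z gives the same grasp; the last joint's range is limited). The gripper opens to 85 mm and grips with 20 to 120 N. Pads are 22 mm wide; open, the fingers measure 114 mm over their backs; the gripper's body (76 mm by 85 mm) begins 54 mm behind the grasp point. The pads swing forward as they close: fully open they stand 13 mm farther back than shut.
Start: joints at [1.229, 0.628, 0.038, 1.517, -0.027, 0.996, -0.02], TCP at [177.033, -625.441, 245.313] pointing down, gripper open.
Joint ranges: [-3.06, 3.06], [-0.37, 2.12], [-1.25, 1.32], [0.18, 2.47], [-1.1, 4.24], [0.23, 1.98], [-2.94, 2.94]. Speed limits (rad/s): [2.57, 2.57, 3.14, 3.14, 3.14, 3.14, 3.14].

## Interface

Orientations are given as [roll, pitch, yaw] about the fixed x, y, z axes, in that order (R = Rz(yaw) Ry(pitch) Rx(roll)).
In Python, from cell import * gives the robot as it stands.
- The arm moves only by the tool move_arm, never from a script. Its argument "rows" is text: rows parted by semicolons, each of 7 numbers parted by spaces: the shift along the tool's x, y, z scaled (see below), then the turn, a rotation vector about the tool's x, y, z scaled (see below), then the closure, from -1 (fully open) to 1 (shut). A call has 1 to 12 rows; each row is the pose to reach, as a shift and turn from the pose commanded when the call began, along the tool's axes at that moment; what a row does not reach only later rows make up. The controller multiplies each number of a shift by 0.3 m and each number of a turn by pi/2 rad. A row lasts 1/12 s, in which the tool goes at most 41.7 mm and 7.16 degrees, less where a joint would pass 70% of its speed; a pose out of reach is approached as far as the arm can. A call with a number of a shift or a turn outside -1 to 1 is refused whole. A call with a gripper value outside its range is refused whole. The fingers move at their own pace and stop on an object; the grip force is fixed at half the most. Time passes only in rows, so rows that repeat a pose let the fingers close. It gives the time, the measured TCP pose, the force, the opening and the grip force at its end, in the units of the state.
- read_state(): the state, without advancing time (a new reading comes with each control period).
- get_image(name): name is "side" or "top"; returns a dict with "img" (480x640x3 uint8, red, green, blue), "vfov" (degrees; the focal length in pixels is half the picture's height over the tangent of half this angle, whatever the lens; pixels are square), "cx", "cy" (the principal point, pixels), "k1" (the pictures are not rectified: a ray, as slopes to the right and down, at radius r is drawn at 1 + k1 r^2 times it, then the intrinsics apply), "extrinsics" (4x4, takes a point from camera to world coordinates). Camera axes: x right, y up, looking along -z (the intrinsics and any distortion apply to the point x, -y, -z); pixel columns grow to the right and rows downward; lengths in mm; the calibration is good to about 2 mm. A picture is of the moment at which its call begins. There is no depth.
- finish_job(): hands the job in; it is judged then, once.
The state is a dict: "clock": time; "qpos": joint angles; "qd": joint speeds; "tau": joint torques, N m; "eef_pos": TCP position; "tool_rot": TCP orientation; "force": force on the tool from outside, world axes, zero at the start; "torque": the same for the moment, N m; "width": finger opening in mm; "gripper_force": force on a finger pad.
Only numpy, scipy, OpenCV 4.12 (cv2) and the standard library are available. Lean on these libraries where they do the work, as an engineer would, in place of code of your own. Each camera call takes 0.05 s, during which the arm holds its last target. There are 200 camera calls.

## Task

Take the T-square from the slide box and lay its blade on the optical breadboard, clear of the loose rail on the rail's left, with the stock hooked over the board's front edge and pressed flush against it with a firm, steady push of about 14 N (10 to 18 N, held for a second), so that the rail's drag cannot rock it off. Keep the stock pressed to that edge and slide the T-square to the right, so that the blade alone pushes the rail (do not touch it with the gripper) until the rail is turned square to the edge and lies flush along the blade; hold the same push there for a second, then let go. Leave T-square and rail on the board like that, flush and ready to be screwed down, and do not disturb the timer or the small bottle.

Things in the scene. Friction and masses are not known exactly. Their poses are not given: they have to be found in the camera images.
- board: Fixed aluminium optical breadboard with a grid of holes: plate 240 (x) x 240 (y) x 15 mm on 10 mm feet, top 25 mm above the table. Origin: on the table under the plate's centre; x points away from the robot, y to the left. Its front edge is the vertical face at x = -120 mm, from z = 10 to 25 mm. A post with a lens is bolted to its far left corner (x 80 to 115, y 44 to 116 mm, 140 mm high).
- board_edge (a point): Middle of the board's front edge, at its top: 120 mm from the board's centre towards the robot, 25 mm above the table. Same axes as the board.
- square: T-square, 0.3 kg: flat steel blade 30 mm wide, 4 mm thick, standing out 195 mm from the middle of a black stock. Origin: on the blade's underside, on its centre line, at the stock's inner face; x along the blade to its tip, y left along the stock, z up; blade sides at y = +-15 mm. At the start it lies flat on the slide box, 34 mm above the table, the stock over the box's near end.
- stock: The T-square's black stock, fixed to the blade, with the same origin and axes as the T-square: a bar 18 mm thick (x -18 to 0), 110 mm long (y -55 to 55), from z = -12 mm below the blade's underside to 26 mm above it. Its inner face is at x = 0. It can be gripped across its 18 mm thickness from above, down to 6 mm above the blade's underside.
- stock_left (a point): Left end of the stock's inner face: T-square x = 0, y = +50, z = -6 mm.
- stock_right (a point): Right end of the stock's inner face: T-square x = 0, y = -50, z = -6 mm.
- rail: Loose dark steel dovetail rail, 0.4 kg, 120 mm long, 36 mm wide (base, 7 mm thick), 16 mm high, lying on the board, a little askew. Origin: centre of its underside; x along its length, away from the robot, y to the left.
- rail_near (a point): Near end of the foot of the rail's left side: rail x = -60, y = +18, z = 2 mm.
- rail_far (a point): Far end of the foot of the rail's left side: rail x = +60, y = +18, z = 2 mm.
- slide_box: Fixed closed slide box, 166 mm long away from the robot (y), 108 mm wide (x), flat lid top 34 mm above the table, under the T-square at the start. Origin: on the table under its centre; x points to the robot's right, y away from the robot.
- timer: Bystander: grey lab timer 66 x 70 x 30 mm on the table in front of the work. Origin: centre of its underside.
- oil: Bystander: small brown dropper bottle 29 mm across, 62 mm high, standing on the board's far right corner. Origin: centre of its underside.

How it is judged:
By the outcome, as a careful person would: the job done as asked, in the order asked, and still so for the second after the job is handed in, with the robot touching nothing.
It also fails if it takes over 72 s, if anything falls off the work surface, if the arm or the gripper's body presses on something with over 40 N, if the wrist force passes 120 N, or if a joint passes its speed limit or range.

## Working session

There is one attempt and no reset: what is moved stays moved. The work goes in short steps, Python scripts to look and compute and a tool call to move; the robot and the scene stay as the last step left them, time stands still between calls to the robot, and variables do not carry over. Pictures are saved under pics/ and viewed, at most 10 in all, crops included, and the job is handed in when it is done.

Besides the shell and the picture viewer there is one more tool, called after "Emit:" as name(argument=value, ...) on one line, values as JSON. move_arm: Moves the arm, as the interface text tells. Its arguments: {"type":"object","properties":{"rows":{"type":"string"}},"required":["rows"]}

```bash
mkdir -p pics; ls; cat > h.py <<'E'
from cell import *
import numpy as np, cv2
def cam(n):
    d=get_image(n); return d
def save(d,fn,crop=None,s=1):
    im=d["img"][:,:,::-1]
    if crop: x0,y0,x1,y1=crop; im=im[y0:y1,x0:x1]
    cv2.imwrite("pics/"+fn,cv2.resize(im,None,fx=s,fy=s,interpolation=cv2.INTER_CUBIC))
def f(d): return 240/np.tan(np.radians(d["vfov"])/2)
def ray(d,u,v):
    K=np.array([[f(d),0,d["cx"]],[0,f(d),d["cy"]],[0,0,1.]])
    p=cv2.undistortPoints(np.array([[[u,v]]],float),K,np.array([d["k1"],0,0,0.]))[0,0]
    E=np.array(d["extrinsics"]); return E[:3,3],E[:3,:3]@np.array([p[0],-p[1],-1])
def at(d,u,v,z):
    o,r=ray(d,u,v); return (o+r*(z-o[2])/r[2])
def proj(d,P):
    E=np.array(d["extrinsics"]); c=E[:3,:3].T@(np.array(P,float)-E[:3,3]); x,y=c[0]/-c[2],-c[1]/-c[2]
    k=1+d["k1"]*(x*x+y*y); return np.array([x*k*f(d)+d["cx"],y*k*f(d)+d["cy"]])
E
python3 - <<'E'
from h import *
for n in("top","side"):
    d=cam(n); save(d,n+"0.png"); print(n,d["vfov"],d["cx"],d["cy"],d["k1"],np.round(d["extrinsics"],3).tolist())
print(read_state())
E
```

```text
pics
top 55.27113178373529 321.90480312333375 243.8157633942891 0.03648674931734796 [[0.018, 0.975, -0.219, 310.215], [-1.0, 0.018, -0.002, 155.291], [0.002, 0.219, 0.976, 912.766], [0.0, 0.0, 0.0, 1.0]]
side 46.77463227248815 323.2363705468416 238.82557638134185 -0.05268767097891763 [[-0.928, -0.215, 0.305, 764.186], [0.372, -0.584, 0.721, 802.899], [0.023, 0.782, 0.622, 639.617], [0.0, 0.0, 0.0, 1.0]]
{'clock': 0.1, 'qpos': array([ 1.22916234,  0.62927454,  0.03843995,  1.51827855, -0.02701896,
        0.9963153 , -0.02001209]), 'qd': array([ 6.90200193e-04, -2.57192423e-03, -7.61048369e-05, -3.25682160e-03,
       -4.11973495e-04,  2.08233553e-04, -1.72176932e-03]), 'tau': array([ 3.78047189e-03, -5.64527929e+01,  1.23108029e+00, -1.93972850e+01,
        1.14027044e-02,  5.43540184e-03, -2.36233450e-05]), 'eef_pos': array([ 176.91451046, -624.88984499,  244.46402083]), 'tool_rot': array([-3.13983446e+00,  6.24863447e-07,  2.75815226e-01]), 'force': array([ 0.54305238,  0.08081683, -0.2416783 ]), 'torque': array([-0.01201259, -0.00420969,  0.01662855]), 'gripper_force': 0.0, 'width': 85.60233199983182}
```

View pics/top0.png

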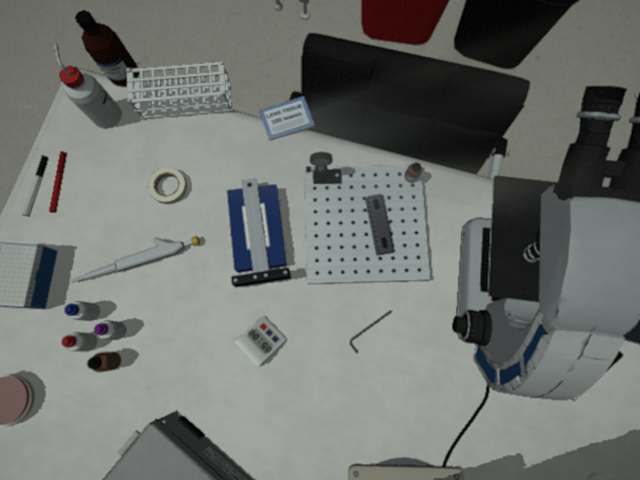

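View pics/side0.png

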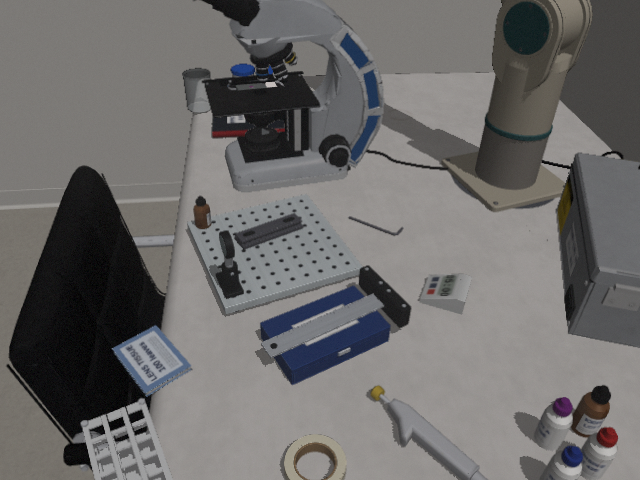

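The top view shows the T-square on the blue box (stock ≈ (261,277), blade up to (250,180)), the board (305–430, 165–283), the rail (≈(380,224)), timer (262,341) and bottle (414,172). I'll take enlarged crops to measure.

```bash
python3 - <<'E'
from h import *
save(cam("top"),"top1.png",(222,150,442,300),3.6)
save(cam("side"),"side1.png",(180,190,420,370),3.3)
E
```

```text
(no output)
```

View pics/top1.png

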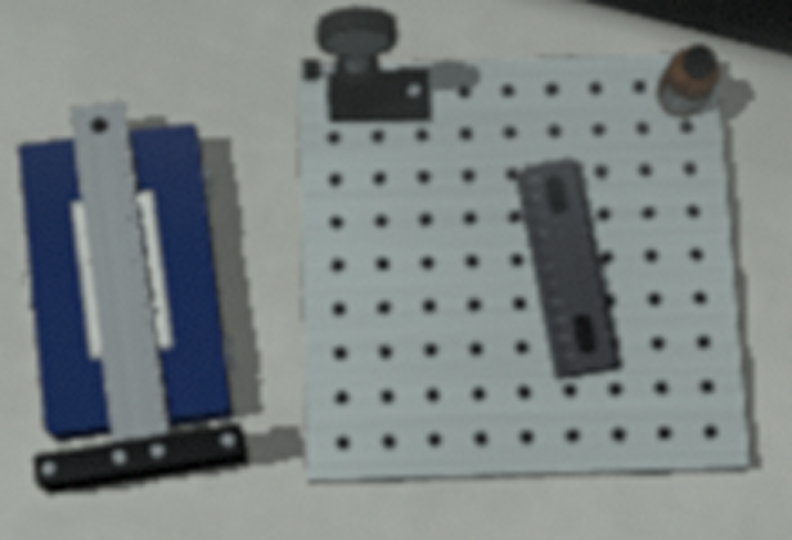

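View pics/side1.png

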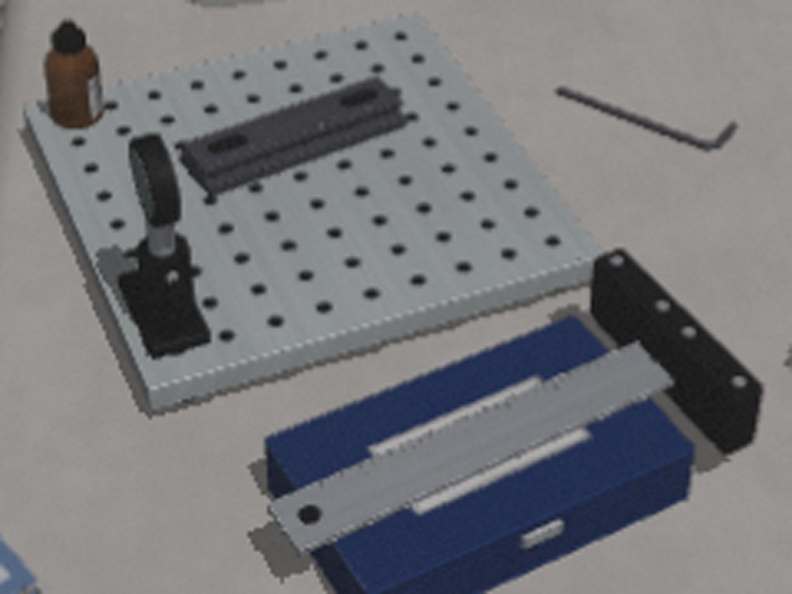

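```bash
python3 - <<'E'
from h import *
t=cam("top"); s=cam("side")
T=lambda u,v,z: np.round(at(t,222+u/3.6,150+v/3.6,z),1)
S=lambda u,v,z: np.round(at(s,180+u/3.3,190+v/3.3,z),1)
print("board T",*[T(*p,25) for p in((302,60),(722,50),(748,466),(308,480))])
print("board S",*[S(*p,25) for p in((25,108),(152,388),(600,255),(415,15))])
print("blade T tipL,tipR,rootL,rootR",*[T(*p,38) for p in((72,106),(126,102),(110,438),(167,428))])
print("blade S tipL,tipR,rootL,rootR",*[S(*p,38) for p in((303,548),(270,510),(672,382),(638,342))])
print("stock T ",*[T(*p,60) for p in((35,458),(243,426),(36,480),(245,455))])
print("stock S ",*[S(*p,60) for p in((597,262),(617,250),(762,388),(742,395))])
print("rail T fl fr nl nr",*[T(*p,29) for p in((518,170),(580,160),(557,378),(620,365))])
print("rail S foot left far, near",*[S(*p,27) for p in((210,193),(408,120))])
print("bottle",T(680,95,27),S(75,125,25),"timer",np.round(at(t,262,341,25),1),"timer corners", *[np.round(at(t,*p,20),1) for p in((258,317),(236,345),(266,365),(287,336))])
E
```

```text
board T [672.1 192.8  25. ] [682.6 -47.5  25. ] [442.7 -54.6  25. ] [430.5 183.3  25. ]
board S [679.1 -39.2  25. ] [666.  196.6  25. ] [430.6 184.3  25. ] [442.9 -51.6  25. ]
blade T tipL,tipR,rootL,rootR [636.8 320.2  38. ] [639.8 290.1  38. ] [449.4 289.4  38. ] [455.4 259.2  38. ]
blade S tipL,tipR,rootL,rootR [632.2 322.   38. ] [639.  297.4  38. ] [443.9 289.3  38. ] [447.1 259.9  38. ]
stock T  [434.7 324.4  60. ] [453.5 216.9  60. ] [423.2 323.2  60. ] [438.2 215.3  60. ]
stock S  [453.1 223.6  60. ] [440.4 219.1  60. ] [419.8 325.6  60. ] [430.2 326.2  60. ]
rail T fl fr nl nr [607.1  69.7  29. ] [613.7  34.8  29. ] [488.4  48.7  29. ] [496.3  14.2  29. ]
rail S foot left far, near [603.1  70.5  27. ] [483.8  46.9  27. ]
bottle [654.1 -22.6  27. ] [656.4 -14.3  25. ] timer [319.5 266.6  25. ] timer corners [364.4 277.1  20. ] [311.4 316.   20. ] [275.7 257.6  20. ] [329.6 220.1  20. ]
```

Board yaw ≈ 0.046 and centre ≈ (556,70). Square origin ≈ (445,273.5) with yaw ≈ 0.172. The rail's left foot runs (486,48)→(605,70). The microscope stands between the arm and the work, so I'm checking its height before moving.

```bash
python3 - <<'E'
from h import *
t=cam("top"); s=cam("side")
def tri(a,b):
    o1,r1=ray(t,*a);o2,r2=ray(s,*b)
    A=np.c_[r1,-r2];k=np.linalg.lstsq(A,o2-o1,rcond=None)[0]
    p,q=o1+k[0]*r1,o2+k[1]*r2
    print(np.round((p+q)/2),"gap",round(np.linalg.norm(p-q),1))
tri((470,327),(335,152)); tri((540,334),(354,48)); tri((487,377),(372,110)); 
tri((495,185),(207,85)); tri((484,360),(366,140))
# where image border of side & head points in top lie for assumed heights
for p in((605,88),(630,90),(560,150),(545,190),(600,395),(630,350),(520,390)):
    print(p,[np.round(at(t,*p,z)[:2]).tolist() for z in(250,350,450)])
save(s,"side2.png",(180,0,420,200),3); save(t,"top2.png",(440,70,640,410),1.7)
E
```

```text
[ 353. -115.   69.] gap 4.6
[ 326. -133.  280.] gap 17.8
[ 274. -112.  151.] gap 9.7
[ 583. -122.  235.] gap 42.4
[ 288. -126.   82.] gap 14.5
(605, 88) [[719.0, -285.0], [658.0, -219.0], [596.0, -152.0]]
(630, 90) [[716.0, -323.0], [655.0, -251.0], [594.0, -179.0]]
(560, 150) [[614.0, -207.0], [568.0, -152.0], [522.0, -98.0]]
(545, 190) [[549.0, -179.0], [513.0, -128.0], [477.0, -78.0]]
(600, 395) [[256.0, -226.0], [264.0, -168.0], [272.0, -111.0]]
(630, 350) [[316.0, -274.0], [315.0, -209.0], [314.0, -144.0]]
(520, 390) [[259.0, -119.0], [267.0, -77.0], [274.0, -36.0]]
```

View pics/side2.png

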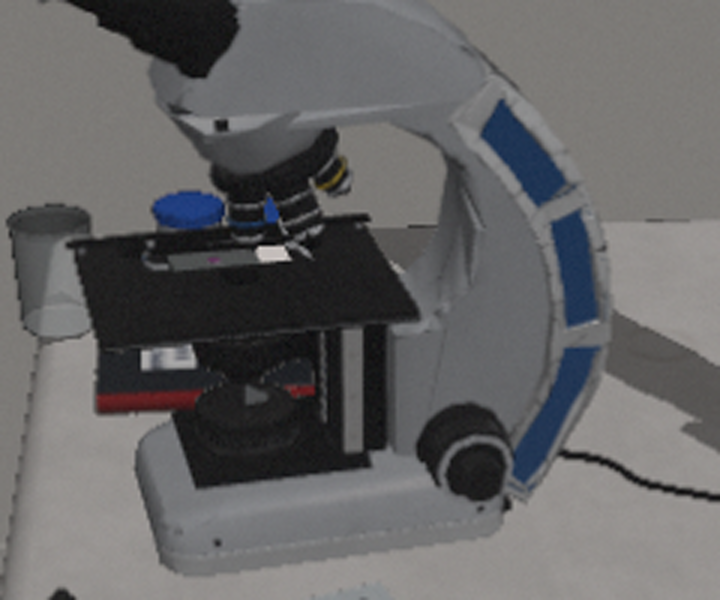

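View pics/top2.png

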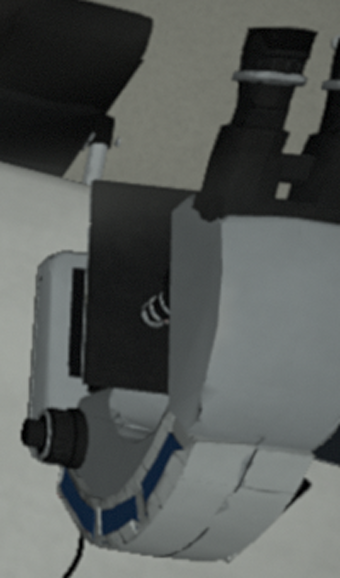

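```bash
cat >> h.py <<'E'
from scipy.spatial.transform import Rotation as Ro
def rel(cur_pos,cur_rpy,pos,rpy):
    A=Ro.from_euler("xyz",cur_rpy);B=Ro.from_euler("xyz",rpy)
    return np.round(np.r_[A.inv().apply(np.subtract(pos,cur_pos))/300,(A.inv()*B).as_rotvec()/(np.pi/2)],4)
E
python3 - <<'E'
from h import *
s=cam("side")
for p in((320,1),(290,1),(200,1),(260,1)):
    o,r=ray(s,*p); print(p,[np.round(o+r*(y-o[1])/r[1]).tolist() for y in(-120,-180,-250)])
P=[177,-625,545];a=.276;pi=np.pi
for h,rr in((-.9,600),(-.4,600),(.1,570),(.5,540)):
    Q=[rr*np.cos(h),rr*np.sin(h),545]; b=h+pi/2
    print(np.round(Q),rel(P,[pi,0,a],Q,[pi,0,b])); P,a=Q,b
E
```

```text
(320, 1) [[393.0, -120.0, 371.0], [369.0, -180.0, 354.0], [341.0, -250.0, 334.0]]
(290, 1) [[448.0, -120.0, 376.0], [427.0, -180.0, 359.0], [403.0, -250.0, 339.0]]
(200, 1) [[599.0, -120.0, 389.0], [588.0, -180.0, 372.0], [576.0, -250.0, 353.0]]
(260, 1) [[500.0, -120.0, 380.0], [483.0, -180.0, 363.0], [463.0, -250.0, 343.0]]
[ 373. -470.  545.] [ 0.7693 -0.3191 -0.     -0.      0.     -0.2513]
[ 553. -234.  545.] [ 0.9589 -0.2448 -0.      0.      0.     -0.3183]
[567.  57. 545.] [ 0.9109 -0.3326 -0.      0.      0.     -0.3183]
[474. 259. 545.] [ 0.701  -0.2421 -0.      0.      0.     -0.2546]
```

Emit:
move_arm(rows="0 0 -0.14 0 0 0 -1; 0 0 -0.28 0 0 0 -1; 0 0 -0.42 0 0 0 -1; 0 0 -0.56 0 0 0 -1; 0 0 -0.7 0 0 0 -1; 0 0 -0.84 0 0 0 -1; 0 0 -0.95 0 0 0 -1; 0 0 -1 0 0 0 -1; 0 0 -1 0 0 0 -1")

```text
clock: 1.2
eef_pos: [177.2, -626.4, 550.3]
tool_rot: [3.132, -0.0, 0.276]
force: [-0.1, 0.5, -0.1]
width: 85.5
gripper_force: 0.0
```

Emit:
move_arm(rows="0.39 -0.16 -0.1 0 0 -0.125 -1; 0.39 -0.16 -0.17 0 0 -0.125 -1; 0.39 -0.16 -0.17 0 0 -0.125 -1; 0.77 -0.33 -0.17 0 0 -0.25 -1; 0.77 -0.33 -0.17 0 0 -0.25 -1; 0.77 -0.33 -0.17 0 0 -0.25 -1; 0.77 -0.33 -0.17 0 0 -0.25 -1; 0.77 -0.33 -0.17 0 0 -0.25 -1; 0.77 -0.33 -0.17 0 0 -0.25 -1")

```text
clock: 1.95
eef_pos: [372.5, -467.0, 595.5]
tool_rot: [-3.14, 0.001, 0.67]
force: [-0.4, 0.3, -0.4]
width: 85.6
gripper_force: 0.0
```

Emit:
move_arm(rows="0.93 -0.28 0 0 0 -0.32 -1; 0.93 -0.28 0 0 0 -0.32 -1; 0.93 -0.28 0 0 0 -0.32 -1; 0.93 -0.28 0 0 0 -0.32 -1; 0.93 -0.28 0 0 0 -0.32 -1; 0.93 -0.28 0 0 0 -0.32 -1; 0.93 -0.28 0 0 0 -0.32 -1; 0.93 -0.28 0 0 0 -0.32 -1; 0.93 -0.28 0 0 0 -0.32 -1")

```text
clock: 2.7
eef_pos: [539.7, -228.0, 595.3]
tool_rot: [-3.14, 0.0, 1.173]
force: [-0.4, -1.0, 0.5]
width: 85.7
gripper_force: 0.0
```

Emit:
move_arm(rows="0.9 -0.33 0 0 0 -0.32 -1; 0.9 -0.33 0 0 0 -0.32 -1; 0.9 -0.33 0 0 0 -0.32 -1; 0.9 -0.33 0 0 0 -0.32 -1; 0.9 -0.33 0 0 0 -0.32 -1; 0.9 -0.33 0 0 0 -0.32 -1; 0.9 -0.33 0 0 0 -0.32 -1; 0.9 -0.33 0 0 0 -0.32 -1; 0.9 -0.33 0 0 0 -0.32 -1")

```text
clock: 3.45
eef_pos: [553.1, 58.1, 595.9]
tool_rot: [-3.141, 0.001, 1.674]
force: [-0.8, -0.7, -0.0]
width: 85.7
gripper_force: 0.0
```

```bash
python3 - <<'E'
from h import *
pi=np.pi
print(rel([553,58,596],[pi,0,1.674],[436,272,300],[pi,0,1.743]))
E
```

```text
[ 0.7497 -0.3144  0.9867  0.      0.     -0.0439]
```

Emit:
move_arm(rows="0.75 -0.315 0 0 0 -0.044 0; 0.75 -0.315 0 0 0 -0.044 0; 0.75 -0.315 0 0 0 -0.044 0; 0.75 -0.315 0.2 0 0 -0.044 0; 0.75 -0.315 0.4 0 0 -0.044 0; 0.75 -0.315 0.99 0 0 -0.044 0; 0.75 -0.315 0.99 0 0 -0.044 0; 0.75 -0.315 0.99 0 0 -0.044 0; 0.75 -0.315 0.99 0 0 -0.044 0; 0.75 -0.315 0.99 0 0 -0.044 0; 0.75 -0.315 0.99 0 0 -0.044 0; 0.75 -0.315 0.99 0 0 -0.044 0")

```text
clock: 4.45
eef_pos: [433.5, 267.8, 292.9]
tool_rot: [-3.13, 0.006, 1.74]
force: [0.1, -0.7, -0.8]
width: 43.0
gripper_force: 0.0
```

Emit:
move_arm(rows="0 0 0.13 0 0 0 0; 0 0 0.26 0 0 0 0; 0 0 0.39 0 0 0 0; 0 0 0.5 0 0 0 0; 0 0 0.58 0 0 0 0; 0 0 0.6 0 0 0 0; 0 0 0.6 0 0 0 0")

```text
clock: 5.03
eef_pos: [437.7, 270.8, 119.1]
tool_rot: [-3.141, 0.002, 1.74]
force: [0.2, 0.5, 0.9]
width: 42.6
gripper_force: 0.0
```

```bash
python3 - <<'E'
from h import *
print(read_state())
s=cam("side");save(s,"side3.png",(300,180,440,340),3.7)
E
```

```text
{'clock': 5.0333, 'qpos': array([-0.35798972,  0.65171193, -0.37636121,  1.99812302,  0.42928597,
        0.57017033, -0.86168655]), 'qd': array([ 0.00150445, -0.04757719, -0.03391035, -0.02352705, -0.0143586 ,
        0.01564599,  0.0039169 ]), 'tau': array([ -0.28364198, -46.46535873,  -3.71814273, -10.81151426,
         0.10703001,  -0.16413043,  -0.08456112]), 'eef_pos': array([437.73947232, 270.81662255, 119.11516897]), 'tool_rot': array([-3.14118559e+00,  2.24201467e-03,  1.73966942e+00]), 'force': array([0.1902397 , 0.46173025, 0.8909933 ]), 'torque': array([ 0.01930915, -0.02533345,  0.02390071]), 'gripper_force': 0.0, 'width': 42.55893435915266}
```

View pics/side3.png

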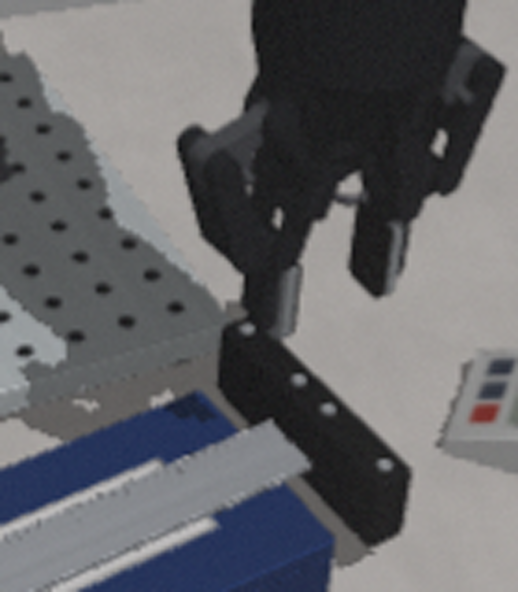

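The open jaws straddle the stock (its top edge runs from (235,325) to (405,475) in the crop). I'll descend and grip.

Emit:
move_arm(rows="0 0 0.06 0 0 0 0; 0 0 0.12 0 0 0 0; 0 0 0.17 0 0 0 0; 0 0 0.195 0 0 0 0; 0 0 0.205 0 0 0 0; 0 0 0.207 0 0 0 0; 0 0 0.207 0 0 0 0")

```text
clock: 5.67
eef_pos: [437.0, 273.3, 58.4]
tool_rot: [3.139, -0.001, 1.743]
force: [-0.3, -0.8, -0.5]
width: 42.8
gripper_force: 0.0
```

Emit:
move_arm(rows="0 0 0 0 0 0 0.3; 0 0 0 0 0 0 1; 0 0 0 0 0 0 1; 0 0 0 0 0 0 1; 0 0 0 0 0 0 1; 0 0 0 0 0 0 1; 0 0 0 0 0 0 1")

```text
clock: 6.25
eef_pos: [436.7, 273.3, 58.3]
tool_rot: [3.14, -0.001, 1.743]
force: [-0.3, -1.1, 5.6]
width: 16.6
gripper_force: 60.7
```

```bash
python3 - <<'E'
from h import *
pi=np.pi; th=.046
R=lambda a:np.array([[np.cos(a),-np.sin(a)],[np.sin(a),np.cos(a)]])
c=np.array([556,70.5])
p0=[436.8,272.5,57]
o=c+R(th)@[-138,40]; p=o-9*R(th)[:,0]
print("tcp",p, rel(p0,[pi,0,1.743],[p0[0]-28,p0[1],137],[pi,0,1.743]), rel([p0[0]-28,p0[1],137],[pi,0,1.743],[*p,137],[pi,0,pi/2+th]))
E
```

```text
tcp [407.31614742 103.69807194] [ 0.016  -0.092  -0.2667  0.      0.      0.    ] [-0.5535 -0.1013 -0.     -0.     -0.      0.0803]
```

Emit:
move_arm(rows="0 0 -0.02 0 0 0 1; 0 0 -0.05 0 0 0 1; 0 0 -0.1 0 0 0 1; 0 0 -0.15 0 0 0 1; 0 0 -0.2 0 0 0 1; 0 0 -0.25 0 0 0 1; 0 0 -0.27 0 0 0 1; 0 0 -0.27 0 0 0 1; 0 0 -0.27 0 0 0 1")

```text
clock: 7.0
eef_pos: [435.9, 272.6, 138.3]
tool_rot: [3.141, 0.0, 1.743]
force: [-0.4, -0.7, -2.9]
width: 16.4
gripper_force: 59.6
```

Emit:
move_arm(rows="0.01 -0.05 0 0 0 0 1; 0.016 -0.1 0 0 0 0 1; -0.05 -0.11 0 0 0 0.01 1; -0.13 -0.12 0 0 0 0.02 1; -0.21 -0.14 0 0 0 0.03 1; -0.29 -0.15 0 0 0 0.045 1; -0.37 -0.165 0 0 0 0.06 1; -0.45 -0.18 0 0 0 0.07 1; -0.51 -0.19 0 0 0 0.08 1; -0.537 -0.193 0 0 0 0.08 1; -0.537 -0.193 0 0 0 0.08 1; -0.537 -0.193 0 0 0 0.08 1")

```text
clock: 8.0
eef_pos: [406.7, 105.0, 138.0]
tool_rot: [3.142, -0.001, 1.618]
force: [-0.0, 1.1, -2.2]
width: 16.6
gripper_force: 59.6
```

```bash
python3 - <<'E'
from h import *
st=read_state();print(st["eef_pos"],st["tool_rot"],st["force"],st["torque"])
s=cam("side");save(s,"side4.png",(180,150,420,330),3.3)
E
```

```text
[406.66610776 104.97932366 137.95243903] [ 3.14159203e+00 -9.65044504e-04  1.61750834e+00] [-0.02295092  1.06263038 -2.2464473 ] [0.00604535 0.19522498 0.02702357]
```

View pics/side4.png

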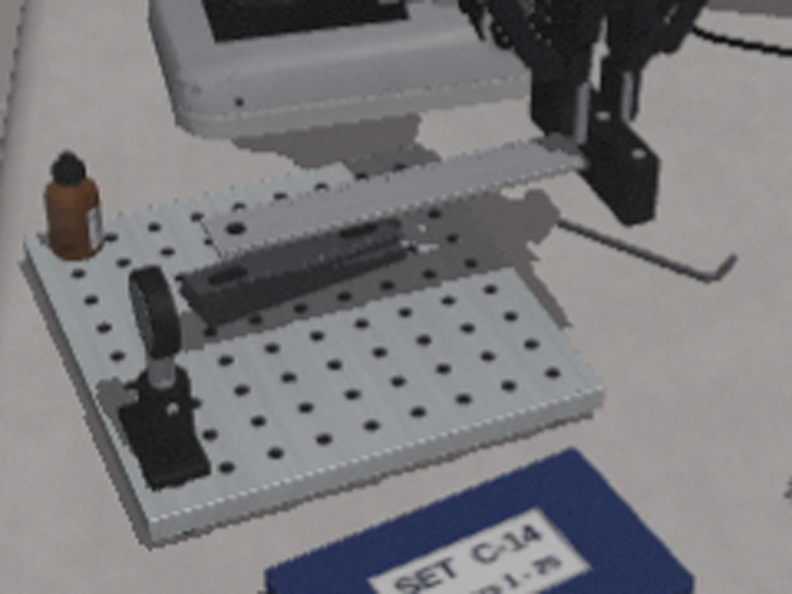

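```bash
python3 - <<'E'
from h import *
s=cam("side");t=cam("top");a=.0467
ex=np.array([np.cos(a),np.sin(a),0]);ey=np.array([-ex[1],ex[0],0])
o=np.array([406.7,105,119])+9*ex
for x,y in((195,15),(195,-15),(0,15),(0,-15)):
    P=o+x*ex+y*ey; u=proj(s,P); print((x,y),(u-[180,150])*3.3, proj(t,P))
save(t,"top3.png",(300,150,440,300),4)
E
```

```text
(195, 15) [217.0286493  251.71397249] [337.92250789 179.59750534]
(195, -15) [197.29392914 216.851016  ] [354.29190373 179.16088253]
(0, 15) [587.03773665 161.07544347] [341.97104136 285.54956754]
(0, -15) [560.3018913  130.65770025] [359.21091292 285.07230839]
```

View pics/top3.png

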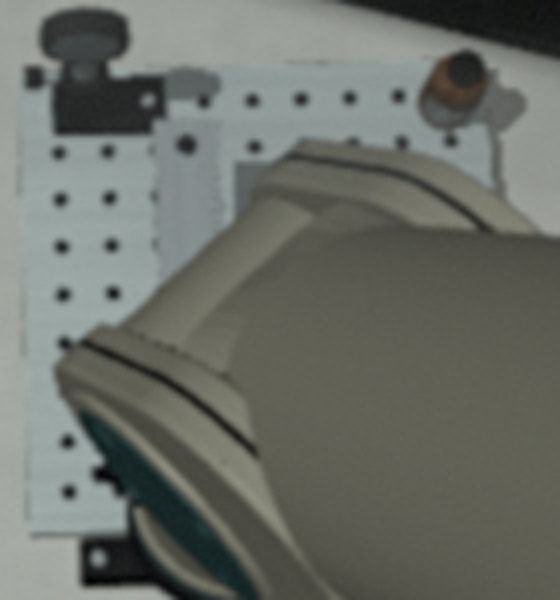

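Emit:
move_arm(rows="0 0 0.1 0 0 0 1; 0 0 0.18 0 0 0 1; 0 0 0.23 0 0 0 1; 0 0 0.26 0 0 0 1; 0 0 0.275 0 0 0 1; 0 0 0.28 0 0 0 1; 0 0 0.28 0 0 0 1; 0 0 0.28 0 0 0 1")

```text
clock: 8.82
eef_pos: [406.8, 105.0, 54.4]
tool_rot: [3.141, -0.001, 1.618]
force: [-0.1, 0.9, -3.5]
width: 16.7
gripper_force: 59.6
```

Emit:
move_arm(rows="0 0 0.003 0 0 0 1; 0 0 0.006 0 0 0 1; 0 0 0.009 0 0 0 1; 0 0 0.012 0 0 0 1; 0 0 0.012 0 0 0 1; 0 0 0.012 0 0 0 1")

```text
clock: 9.32
eef_pos: [406.5, 104.2, 50.6]
tool_rot: [3.142, -0.0, 1.617]
force: [0.6, -0.3, -3.9]
width: 16.3
gripper_force: 59.6
```

```bash
python3 - <<'E'
from h import *
st=read_state();print(st["eef_pos"],st["tool_rot"],st["force"],st["torque"])
s=cam("side");save(s,"side5.png",(180,150,420,330),3.3)
E
```

```text
[406.51960421 104.22192439  50.62871056] [ 3.14158387e+00 -6.37560359e-05  1.61713289e+00] [ 0.63066679 -0.28770694 -3.92992656] [-0.02298437  0.14808596 -0.01579887]
```

View pics/side5.png

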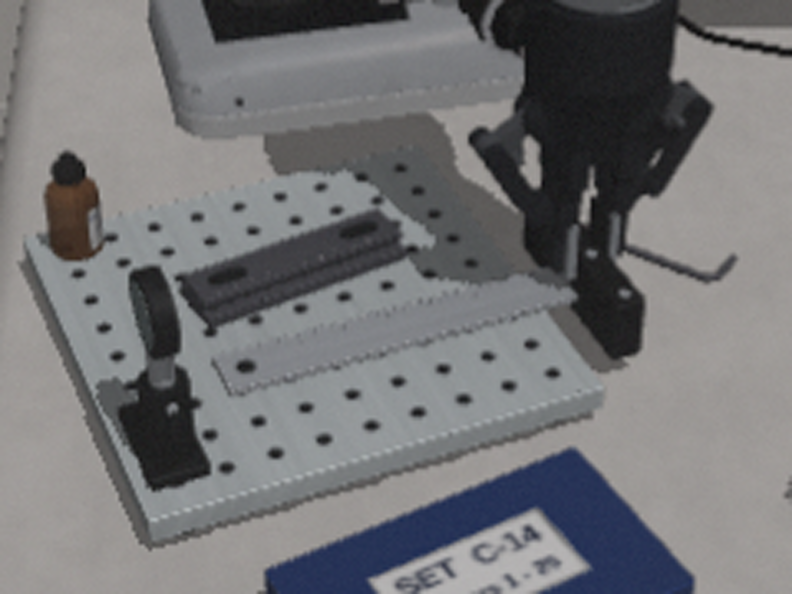

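Emit:
move_arm(rows="0 0 0.002 0 0 0 1; 0 0 0.004 0 0 0 1; 0 0 0.004 0 0 0 1")

```text
clock: 9.62
eef_pos: [406.6, 104.3, 49.4]
tool_rot: [3.142, -0.0, 1.617]
force: [-0.4, -0.3, -3.0]
width: 16.6
gripper_force: 59.7
```

Emit:
move_arm(rows="0 0.01 0 0 0 0 1; 0 0.018 0 0 0 0 1; 0 0.025 0 0 0 0 1; 0 0.03 0 0 0 0 1; 0 0.033 0 0 0 0 1; 0 0.033 0 0 0 0 1")

```text
clock: 10.12
eef_pos: [416.8, 104.7, 49.4]
tool_rot: [3.141, -0.0, 1.617]
force: [-0.3, -0.6, -2.0]
width: 17.0
gripper_force: 59.6
```

Emit:
move_arm(rows="0 0.005 0.001 0 0 0 1; 0 0.01 0.002 0 0 0 1; 0 0.014 0.002 0 0 0 1; 0 0.017 0.002 0 0 0 1; 0 0.017 0.002 0 0 0 1")

```text
clock: 10.53
eef_pos: [417.4, 104.6, 49.2]
tool_rot: [-3.136, 0.002, 1.619]
force: [-10.7, 1.9, 13.2]
width: 16.6
gripper_force: 61.7
```

Emit:
move_arm(rows="0 0.002 0 0 0 0 1; 0 0.004 0 0 0 0 1; 0 0.005 0 0 0 0 1; 0 0.005 0 0 0 0 1")

```text
clock: 10.87
eef_pos: [417.7, 104.5, 49.2]
tool_rot: [-3.134, 0.002, 1.62]
force: [-12.4, 1.4, 16.5]
width: 16.8
gripper_force: 62.1
```

```bash
python3 - <<'E'
from h import *
st=read_state();print(st["eef_pos"],st["tool_rot"],st["force"],st["torque"])
s=cam("side");save(s,"side6.png",(230,190,400,310),4.6)
a=.048;ex=np.array([np.cos(a),np.sin(a),0]);ey=np.array([-ex[1],ex[0],0])
o=np.array([417.7,104.5,29])+9*ex
for p in((195,15,0),(195,-15,0),(0,15,0),(0,55,22),(0,55,-16)):
    print(p,(proj(s,o+p[0]*ex+p[1]*ey+[0,0,p[2]])-[230,190])*4.6)
E
```

```text
[417.71114066 104.48683642  49.18585611] [-3.13447544e+00  2.37395852e-03  1.61975658e+00] [-12.40537597   1.44110199  16.50886697] [0.26216993 2.61237273 0.03035911]
(195, 15, 0) [ 58.61478953 373.8905662 ]
(195, -15, 0) [ 32.82921187 323.35090585]
(0, 15, 0) [547.03576207 240.14846486]
(0, 55, 22) [599.27041095 256.49652021]
(0, 55, -16) [592.6743579  334.97238355]
```

View pics/side6.png

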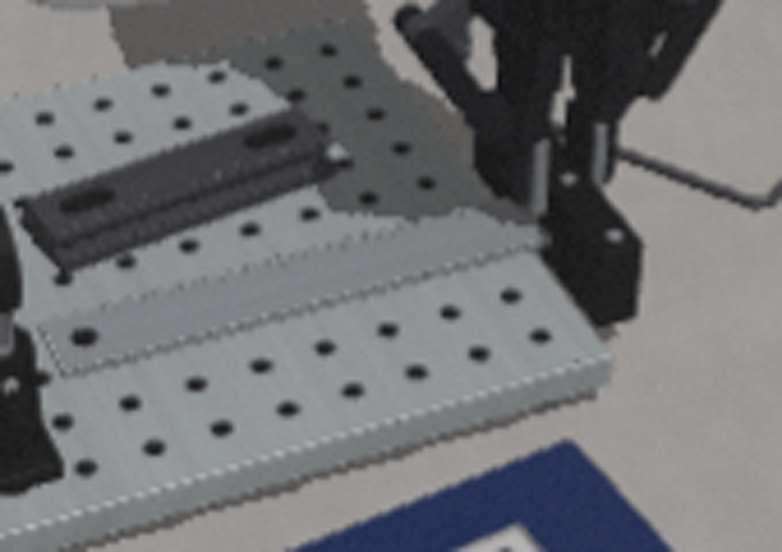

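I miscounted: that was my 11th picture and the limit is 10, so I'll view no more and work from force, pose and numeric image code only. The blade lies on the board with the stock near the edge. First contact came about 8 mm sooner than the pictures predicted and with an upward force, so I'm raising slightly to see which contact carries it.

Emit:
move_arm(rows="0 0 -0.002 0 0 0 1; 0 0 -0.004 0 0 0 1; 0 0 -0.004 0 0 0 1; 0 0 -0.004 0 0 0 1")

```text
clock: 11.25
eef_pos: [423.7, 105.0, 50.0]
tool_rot: [3.141, -0.0, 1.617]
force: [0.8, -0.6, -3.0]
width: 16.7
gripper_force: 59.6
```

```bash
python3 - <<'E'
from h import *
st=read_state();print(st["eef_pos"],st["tool_rot"],st["force"],st["torque"],st["width"])
E
```

```text
[423.68077838 105.04415577  49.9883875 ] [ 3.14073980e+00 -1.55285939e-04  1.61677461e+00] [ 0.83454169 -0.60057596 -3.04321277] [ 0.00851881  0.13769203 -0.00596237] 16.708421854462323
```

Emit:
move_arm(rows="0 0.002 0 0 0 0 1; 0 0.003 0 0 0 0 1; 0 0.004 0 0 0 0 1; 0 0.004 0 0 0 0 1")

```text
clock: 11.58
eef_pos: [424.4, 105.1, 49.9]
tool_rot: [3.141, -0.0, 1.617]
force: [0.1, 1.0, -2.6]
width: 16.8
gripper_force: 59.6
```

Emit:
move_arm(rows="0 0.002 0 0 0 0 1; 0 0.004 0 0 0 0 1; 0 0.005 0 0 0 0 1; 0 0.005 0 0 0 0 1")

```text
clock: 11.92
eef_pos: [424.9, 105.0, 49.9]
tool_rot: [-3.14, 0.0, 1.618]
force: [-3.6, 0.3, -2.0]
width: 16.5
gripper_force: 59.8
```

Emit:
move_arm(rows="0 0.002 0 0 0 0 1; 0 0.004 0 0 0 0 1; 0 0.004 0 0 0 0 1; 0 0.004 0 0 0 0 1")

```text
clock: 12.25
eef_pos: [424.9, 105.0, 49.9]
tool_rot: [-3.139, 0.001, 1.618]
force: [-5.9, 1.0, 0.9]
width: 16.3
gripper_force: 60.2
```

```bash
python3 - <<'E'
from h import *
st=read_state();print(st["eef_pos"],st["tool_rot"],st["force"],st["torque"],st["width"])
E
```

```text
[424.93551873 104.99920351  49.90843052] [-3.13864632e+00  7.84139932e-04  1.61788320e+00] [-5.9060414   1.04289835  0.9180895 ] [0.2035065  1.50390541 0.07685655] 16.303026967545087
```

Emit:
move_arm(rows="0 0.004 -0.0005 0 0 -0.001 1; 0 0.008 -0.001 0 0 -0.002 1; 0 0.012 -0.0015 0 0 -0.002 1; 0 0.013 -0.0015 0 0 -0.002 1; 0 0.013 -0.0015 0 0 -0.002 1")

```text
clock: 12.67
eef_pos: [425.0, 105.0, 49.9]
tool_rot: [-3.133, 0.002, 1.622]
force: [-13.6, 2.1, 3.0]
width: 16.4
gripper_force: 60.5
```

```bash
python3 - <<'E'
from h import *
st=read_state();print(st["eef_pos"],st["tool_rot"],st["force"],st["torque"],st["width"])
E
```

```text
[425.0472674  105.00221012  49.89507477] [-3.13268990e+00  1.69246227e-03  1.62154506e+00] [-13.59398167   2.06570976   3.03384585] [ 0.56426738  2.86754315 -0.15891187] 16.38091815765886
```

Emit:
move_arm(rows="0 0 0 0 0 0.0007 1; 0 0 0 0 0 0.0007 1; 0 0 0 0 0 0.0007 1; 0 0 0 0 0 0.0007 1; 0 0 0 0 0 0.0007 1; 0 0 0 0 0 0.0007 1; 0 0 0 0 0 0.0007 1; 0 0 0 0 0 0.0007 1")

```text
clock: 13.33
eef_pos: [425.1, 105.0, 49.9]
tool_rot: [-3.133, 0.002, 1.621]
force: [-13.9, 1.3, 3.4]
width: 16.4
gripper_force: 60.5
```

```bash
python3 - <<'E'
from h import *
st=read_state();print(st["eef_pos"],st["tool_rot"],st["force"],st["torque"],st["width"])
E
```

```text
[425.08665084 104.98971956  49.92559604] [-3.13283906e+00  1.76866636e-03  1.62063750e+00] [-13.8655063    1.31269769   3.37225427] [ 0.57289006  2.80329338 -0.11531027] 16.40896750046195
```

Emit:
move_arm(rows="0 0 0 0 0 0 1; 0 0 0 0 0 0 1; 0 0 0 0 0 0 1; 0 0 0 0 0 0 1; 0 0 0 0 0 0 1; 0 0 0 0 0 0 1; 0 0 0 0 0 0 1; 0 0 0 0 0 0 1; 0 0 0 0 0 0 1; 0 0 0 0 0 0 1")

```text
clock: 14.17
eef_pos: [425.1, 105.0, 49.9]
tool_rot: [-3.133, 0.002, 1.621]
force: [-13.9, 1.9, 3.6]
width: 16.6
gripper_force: 60.5
```

Emit:
move_arm(rows="-0.004 0 0 0 0 0 1; -0.008 0 0 0 0 0 1; -0.012 0 0 0 0 0 1; -0.016 0 0 0 0 0 1; -0.02 0 0 0 0 0 1; -0.024 0 0 0 0 0 1; -0.028 0 0 0 0 0 1; -0.032 0 0 0 0 0 1")

```text
clock: 14.83
eef_pos: [425.2, 100.8, 50.0]
tool_rot: [-3.134, -0.007, 1.625]
force: [-16.5, 12.9, 1.5]
width: 16.3
gripper_force: 60.3
```

```bash
python3 - <<'E'
from h import *
st=read_state();print(st["eef_pos"],st["tool_rot"],st["force"],st["torque"],st["width"])
E
```

```text
[425.23802803 100.80048193  49.9724648 ] [-3.13440894 -0.00716925  1.62478688] [-16.47145209  12.89113966   1.51660177] [ 2.97065496  3.61567011 -0.18861924] 16.30528381953708
```

Emit:
move_arm(rows="-0.003 -0.001 0 0 0 0.001 1; -0.006 -0.002 0 0 0 0.001 1; -0.009 -0.002 0 0 0 0.001 1; -0.013 -0.002 0 0 0 0.001 1; -0.017 -0.002 0 0 0 0.001 1; -0.021 -0.002 0 0 0 0.001 1")

```text
clock: 15.33
eef_pos: [425.6, 93.9, 50.0]
tool_rot: [-3.135, -0.006, 1.623]
force: [-15.3, 12.0, 2.0]
width: 16.4
gripper_force: 60.2
```

```bash
python3 - <<'E'
from h import *
st=read_state();print(st["eef_pos"],st["tool_rot"],st["force"],st["torque"],st["width"])
E
```

```text
[425.58448568  93.91567139  49.99041115] [-3.13510866 -0.00633146  1.62270927] [-15.3160502   12.03464312   2.00025195] [ 2.63068372  3.23007681 -0.18626886] 16.387927247641414
```

Emit:
move_arm(rows="-0.005 0 0 0 0 0 1; -0.01 0 0 0 0 0 1; -0.015 0 0 0 0 0 1; -0.02 0 0 0 0 0 1; -0.025 0 0 0 0 0 1; -0.03 0 0 0 0 0 1; -0.035 0 0 0 0 0 1; -0.04 0 0 0 0 0 1; -0.045 0 0 0 0 0 1; -0.05 0 0 0 0 0 1")

```text
clock: 16.17
eef_pos: [426.3, 78.7, 50.0]
tool_rot: [-3.135, -0.006, 1.622]
force: [-16.4, 12.6, 1.5]
width: 16.3
gripper_force: 60.3
```

```bash
python3 - <<'E'
from h import *
st=read_state();print(st["eef_pos"],st["tool_rot"],st["force"],st["torque"],st["width"])
E
```

```text
[426.33930719  78.738343    49.9551061 ] [-3.13502112 -0.00606494  1.62248512] [-16.37715912  12.56959092   1.50470847] [ 2.87045316  3.33687407 -0.10095943] 16.25319686012778
```

Emit:
move_arm(rows="-0.005 -0.001 0 0 0 0 1; -0.01 -0.002 0 0 0 0 1; -0.015 -0.002 0 0 0 0 1; -0.02 -0.002 0 0 0 0 1; -0.025 -0.002 0 0 0 0 1; -0.03 -0.002 0 0 0 0 1; -0.035 -0.002 0 0 0 0 1; -0.04 -0.002 0 0 0 0 1")

```text
clock: 16.83
eef_pos: [426.7, 67.7, 50.0]
tool_rot: [-3.136, -0.008, 1.624]
force: [-14.8, 12.3, 1.4]
width: 16.2
gripper_force: 60.2
```

```bash
python3 - <<'E'
from h import *
st=read_state();print(st["eef_pos"],st["tool_rot"],st["force"],st["torque"],st["width"])
E
```

```text
[426.70898551  67.74719097  50.01514205] [-3.13604512 -0.00770676  1.62386283] [-14.78892527  12.32957838   1.42844166] [2.96050444 3.04974    0.02375528] 16.15376278962574
```

Emit:
move_arm(rows="-0.005 0 0 0 0 0 1; -0.01 0 0 0 0 0 1; -0.015 0 0 0 0 0 1; -0.02 0 0 0 0 0 1; -0.025 0 0 0 0 0 1; -0.03 0 0 0 0 0 1; -0.035 0 0 0 0 0 1; -0.04 0 0 0 0 0 1")

```text
clock: 17.5
eef_pos: [427.2, 56.1, 50.0]
tool_rot: [-3.136, -0.008, 1.625]
force: [-15.0, 13.6, 0.9]
width: 16.8
gripper_force: 60.2
```

```bash
python3 - <<'E'
from h import *
st=read_state();print(st["eef_pos"],st["tool_rot"],st["force"],st["torque"],st["width"])
E
```

```text
[427.18510123  56.11061288  50.00419518] [-3.13602682 -0.00817086  1.62450316] [-14.96487319  13.6207576    0.92220959] [3.23328762 3.17822128 0.08888705] 16.76947607609954
```

```bash
cat > r.py <<'E'
from h import *
def rail(dy=0):
    s=cam("side"); xs,ys=np.meshgrid(np.arange(450,640,.5),np.arange(-40,75,.5),indexing="ij")
    E=np.array(s["extrinsics"])
    P=np.stack([xs,ys,np.full_like(xs,35)],-1).reshape(-1,3)
    uv=np.array([proj(s,p) for p in P]).reshape(*xs.shape,2).astype(np.float32)
    g=cv2.cvtColor(s["img"],cv2.COLOR_RGB2GRAY); w=cv2.remap(g,uv[...,0],uv[...,1],cv2.INTER_LINEAR)
    m=(w<75).astype(np.uint8); m=cv2.morphologyEx(m,cv2.MORPH_OPEN,np.ones((15,15)));m=cv2.morphologyEx(m,cv2.MORPH_CLOSE,np.ones((15,15)))
    n,l,st,c=cv2.connectedComponentsWithStats(m)
    for i in range(1,n):
        if st[i,4]<2000: continue
        p=np.argwhere(l==i).astype(np.float32)*.5+[450,-40]
        r=cv2.minAreaRect(p.astype(np.float32)); 
        e=[]  # left (max y) and right edge lines vs x
        for f in(np.max,np.min):
            X=np.arange(505,590,2.); e.append(np.polyfit(X,[f(p[abs(p[:,0]-x)<.3,1]) if (abs(p[:,0]-x)<.3).any() else np.nan for x in X],1).round(4))
        print("comp",st[i,4]*.25,np.round(r[0],1),np.round(r[1],1),round(r[2],2),"edges slope,icpt",*e, "xmin/max",p[:,0].min(),p[:,0].max())
if __name__=="__main__": rail()
E
python3 r.py
```

```text
comp 5259.75 [546.4  29.9] [128.5  44.8] 4.04 edges slope,icpt [ 0.0636 16.4216] [  0.0549 -20.3894] xmin/max 483.0 610.0
comp 1137.5 [627.   47.5] [54. 25.] 90.0 edges slope,icpt [nan nan] [nan nan] xmin/max 614.5 639.5
```

Emit:
move_arm(rows="-0.004 0 0 0 0 0 1; -0.008 0 0 0 0 0 1; -0.012 0 0 0 0 0 1; -0.016 0 0 0 0 0 1; -0.02 0 0 0 0 0 1; -0.024 0 0 0 0 0 1; -0.026 0 0 0 0 0 1; -0.028 0 0 0 0 0 1; -0.028 0 0 0 0 0 1")

```text
clock: 18.3
eef_pos: [427.6, 47.4, 50.0]
tool_rot: [-3.136, -0.008, 1.624]
force: [-14.5, 13.2, 0.2]
width: 16.6
gripper_force: 60.2
```

```bash
python3 - <<'E'
from r import *
st=read_state();print(st["eef_pos"],st["tool_rot"],st["force"],st["torque"],st["width"]);rail()
E
```

```text
[427.59356024  47.4019309   49.97941824] [-3.13587597 -0.0076567   1.62416699] [-14.46769052  13.23106294   0.22513714] [3.04510111 3.07215256 0.08732699] 16.55987738534816
comp 5254.0 [546.1  22.1] [128.9  43.5] 4.46 edges slope,icpt [0.0621 8.6715] [  0.0625 -32.7792] xmin/max 483.0 609.5
comp 1128.5 [628.   47.5] [54. 23.] 90.0 edges slope,icpt [nan nan] [nan nan] xmin/max 616.5 639.5
```

Over the last 8.7 mm the rail moved parallel with the blade and did not turn, so it is flush. Now I'll hold the push.

Emit:
move_arm(rows="0 0 0 0 0 0 1; 0 0 0 0 0 0 1; 0 0 0 0 0 0 1; 0 0 0 0 0 0 1; 0 0 0 0 0 0 1; 0 0 0 0 0 0 1; 0 0 0 0 0 0 1; 0 0 0 0 0 0 1; 0 0 0 0 0 0 1; 0 0 0 0 0 0 1; 0 0 0 0 0 0 1; 0 0 0 0 0 0 1")

```text
clock: 19.35
eef_pos: [427.6, 47.4, 50.0]
tool_rot: [-3.136, -0.008, 1.624]
force: [-14.1, 13.2, 0.6]
width: 16.9
gripper_force: 60.2
```

Emit:
move_arm(rows="0 0 0 0 0 0 1; 0 0 0 0 0 0 1; 0 0 0 0 0 0 1; 0 0 0 0 0 0 1; 0 0 0 0 0 0 1; 0 0 0 0 0 0 1")

```text
clock: 19.85
eef_pos: [427.6, 47.4, 50.0]
tool_rot: [-3.136, -0.008, 1.624]
force: [-14.1, 13.2, 1.4]
width: 16.8
gripper_force: 60.2
```

Emit:
move_arm(rows="0.002 0 0 0 0 0 1; 0.004 0 0 0 0 0 1; 0.006 0 0 0 0 0 1; 0.008 0 0 0 0 0 1; 0.01 0 0 0 0 0 1; 0.012 0 0 0 0 0 1; 0.012 0 0 0 0 0 1")

```text
clock: 20.43
eef_pos: [427.6, 47.6, 49.8]
tool_rot: [-3.135, -0.002, 1.621]
force: [-12.1, 6.8, -1.4]
width: 16.5
gripper_force: 59.9
```

```bash
python3 - <<'E'
from r import *
st=read_state();print(st["eef_pos"],st["tool_rot"],st["force"],st["torque"],st["width"])
E
```

```text
[427.5956182   47.64887577  49.75877349] [-3.13458565e+00 -2.24066459e-03  1.62148420e+00] [-12.12014851   6.8126599   -1.35105506] [1.60921437 2.41506471 0.13667909] 16.46340689654335
```

Emit:
move_arm(rows="0.002 0 0.0003 0 0 0 1; 0.004 0 0.0006 0 0 0 1; 0.006 0 0.0006 0 0 0 1; 0.008 0 0.0006 0 0 0 1; 0.008 0 0.0006 0 0 0 1")

```text
clock: 20.85
eef_pos: [427.6, 47.9, 49.5]
tool_rot: [-3.134, 0.001, 1.62]
force: [-11.2, 1.9, -3.5]
width: 16.0
gripper_force: 59.8
```

Emit:
move_arm(rows="0 -0.003 0.0004 0 0 0 1; 0 -0.006 0.0008 0 0 0 1; 0 -0.009 0.0012 0 0 0 1; 0 -0.011 0.0014 0 0 0 1; 0 -0.011 0.0014 0 0 0 1")

```text
clock: 21.27
eef_pos: [427.5, 47.9, 49.5]
tool_rot: [-3.139, 0.0, 1.619]
force: [-5.2, 2.0, -3.9]
width: 16.4
gripper_force: 59.5
```

```bash
python3 - <<'E'
from r import *
st=read_state();print(st["eef_pos"],st["tool_rot"],st["force"],st["torque"],st["width"])
E
```

```text
[427.5066073   47.90403335  49.53173273] [-3.13915349e+00  2.34374558e-04  1.61866747e+00] [-5.17058804  2.00795892 -3.89603564] [0.37131592 1.22684629 0.25008399] 16.361882955860697
```

Emit:
move_arm(rows="0 0 0.0008 0 0 -0.001 1; 0 0 0.0016 0 0 -0.002 1; 0 0 0.0022 0 0 -0.002 1; 0 0 0.0022 0 0 -0.002 1")

```text
clock: 21.6
eef_pos: [427.5, 48.0, 49.3]
tool_rot: [-3.14, 0.0, 1.621]
force: [-7.2, 0.9, 1.6]
width: 16.3
gripper_force: 60.3
```

```bash
python3 - <<'E'
from r import *
st=read_state();print(st["eef_pos"],st["tool_rot"],st["force"],st["torque"],st["width"])
E
```

```text
[427.53666826  48.00387988  49.27482957] [-3.13953084e+00  3.44763698e-04  1.62134460e+00] [-7.16677313  0.94983184  1.6119281 ] [0.39574793 1.45578512 0.09625727] 16.26912052901321
```

Emit:
move_arm(rows="0 0 0 0 0 0 0.4; 0 0 0 0 0 0 0.1; 0 0 0 0 0 0 0; 0 0 0 0 0 0 0; 0 0 0 0 0 0 0")

```text
clock: 22.02
eef_pos: [429.9, 48.0, 49.4]
tool_rot: [3.14, -0.0, 1.62]
force: [-0.4, 0.1, -0.4]
width: 42.9
gripper_force: 0.0
```

Emit:
move_arm(rows="0 0 -0.02 0 0 0 0; 0 0 -0.06 0 0 0 0; 0 0 -0.1 0 0 0 0; 0 0 -0.2 0 0 0 0; 0 0 -0.33 0 0 0 0; 0 0 -0.46 0 0 0 0; 0 0 -0.6 0 0 0 0; 0 0 -0.7 0 0 0 0; 0 0 -0.7 0 0 0 0")

```text
clock: 22.77
eef_pos: [432.1, 49.2, 264.9]
tool_rot: [3.131, -0.0, 1.621]
force: [0.4, -0.3, -0.5]
width: 42.6
gripper_force: 0.0
```

```bash
python3 - <<'E'
from r import *
st=read_state();print(st["eef_pos"],st["tool_rot"],st["force"],st["width"]);rail()
# dark stock & bright blade in the side view: Canny lines near the blade, mapped to the world
s=cam("side")
g=cv2.cvtColor(s["img"],cv2.COLOR_RGB2GRAY)
for l in cv2.createLineSegmentDetector().detect(g)[0][:,0]:
    a,b=at(s,l[0],l[1],29),at(s,l[2],l[3],29)
    if np.linalg.norm(a-b)>50 and all(380<p[0]<660 and -80<p[1]<210 for p in(a,b)):
        d=(b-a); print(a[:2].round(1),b[:2].round(1),"len",np.linalg.norm(d).round(),"slope",round(d[1]/d[0],4) if abs(d[0])>abs(d[1]) else "y%.4f"%(-d[0]/d[1]))
E
```

```text
[432.08016924  49.15763179 264.91809697] [ 3.13071256e+00 -2.25087534e-04  1.62054397e+00] [ 0.40621094 -0.31589772 -0.45907293] 42.590416198599236
comp 5220.0 [547.4  22.1] [125.8  42.9] 3.26 edges slope,icpt [ 0.0569 11.8352] [  0.0578 -30.5557] xmin/max 485.5 610.0
comp 1141.0 [628.   47.5] [54. 23.] 90.0 edges slope,icpt [nan nan] [nan nan] xmin/max 616.5 639.5
[407.9 -39.4] [402.1  75.6] len 115.0 slope y0.0502
[641.5  89.6] [634.6  12.1] len 78.0 slope y-0.0890
[434.7 117.7] [438.5  62.5] len 55.0 slope y0.0674
[434.3  59.1] [443.7  -4.2] len 64.0 slope y0.1490
[613.7  -4.9] [485.1 -12.8] len 129.0 slope 0.0614
[489.5  33. ] [605.3  39.2] len 116.0 slope 0.0542
```

```bash
python3 -c "
from cell import *
print(finish_job())"
```

```text
the job is handed in; nothing more can be done
None
```

The job is handed in: the T-square's stock was pressed to the board's edge at about 14 N, and the rail was turned square to within about half a degree and lies along the blade. Both were then let go at about 22 s. I judged the final flushness from forces, positions and one image measurement rather than by eye, because I had viewed 11 pictures against the limit of 10.

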